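# Mesh the grinding cup into the glaze mill and hold it running

### The job

Get the glaze mill running: lift the dust cover off it and set the cover down flat on the bare bench, knob up; then stand the grinding cup (the closed steel cup with six lugs round its black foot) in the mill's well, turn it until the lugs drop into the slots, slide it fully home and push it down against the spring. Finish still gripping the cup and holding it pressed well down, as the mill only runs while it is held down, and leave everything else on the bench where it stands.

Things in the scene. Friction and masses are not known exactly. Their poses are not given: they have to be found in the camera images.
- mill: press-to-run glaze mill, fixed to the bench: round white motor base 132 mm across with a grey collar on top, 120 mm high over all. Origin: centre of its underside, on the bench; z up. The collar's upright bore is 68 mm across, with six slots cut outward from it at 60 degree steps, one along the mill's +x axis; each slot is 12 mm wide, reaches 43 mm from the axis and is open at the top
- mill_collar (a point): centre of the well's mouth, level with the collar's flat top, 120 mm above the bench; axes as the mill's. The slots run the full depth of the well. The mill stands always clear of the bench patch x 0.41 to 0.53, y 0.27 to 0.35, which is bare: room for the cover
- mill_switch (a joint): sprung black plate across the bottom of the well, its top 24 mm below the collar's top when free. Value: metres pushed down, 0 when up, 0.008 at its stop. It starts to give at 7 N and takes 1 N more per mm (15 N at the stop); the cup's own weight (about 3 N) does not move it. The rubber drive coupling on it lines itself up and may be ignored
- cover: grey dust cover on the mill: disc 104 mm across, under it a plug 60 mm across and 5 mm deep that sits loosely in the bore, on top a round upright knob 24 mm across, 30 mm tall. Origin: centre of the plug's underside, 5 mm below the collar's top at the start; disc top 11 mm, knob top 41 mm above the origin. About 90 g. On the bench it rests on its plug
- cup: grinding cup, closed, upright on the bench: straight steel body 58 mm across on a black foot 64 mm across, 110 mm tall over all, about 0.32 kg. Origin: centre of its underside; z up. Six round-ended upright lugs, 9 mm wide, stand out from the foot to 40 mm from the axis at 60 degree steps, one along the cup's +x axis, from 8 to 24 mm above the underside
- cup_top (a point): centre of the cup's closed top, 110 mm above its underside. The chamfered plain nose of the foot, below the lugs, enters the bore first. Lugs that miss the slots rest on the collar, the underside 8 mm below the collar's top; meshed, the cup slides down until its underside meets the sprung plate, 24 mm below the collar's top
- beaker: open steel beaker without lugs, 58 mm across, 107 mm tall, a bystander. Origin: centre of its underside. The cup, the beaker and the jar stand in three places to the right of the mill, in any order
- jar: closed white screw jar, 62 mm across, 88 mm tall, a bystander. Origin: centre of its underside
- bowl: unglazed bowl 128 mm across, 60 mm tall, a bystander. Origin: centre of its underside
- vase: terracotta bottle vase 80 mm across, 132 mm tall, a bystander. Origin: centre of its underside
- brush: wooden brush 200 mm long lying on the bench, a bystander. Origin: underside, about mid length
- rib: round flat wooden potter's rib, 84 mm across, 8 mm thick, a bystander. Origin: centre of its underside
- tile: square test tile 60 mm wide, 8 mm thick, a bystander. Origin: centre of its underside
Not all that is in view belongs to the job. Several things have the shape of the cover; the one meant has the colours described above.

How it is judged (in metres and radians):
On the way, in this order (a step that is already met when the one before it is completed fails the run):
1. the dust cover is off the mill and lies flat on the bench, let go (height (world z) of cover below 0.012 m and angle between cover's own z axis and vertical below 0.12 rad and horizontal distance between cover and mill above 0.1 m and contact force between the fingers and cover below 0.05 N and linear speed of cover below 0.03 m/s), for 0.2 s.
2. the cup's lugs are down in the slots of the mill (z of cup in the frame of mill_collar below -0.019 m and horizontal distance between cup and mill_collar below 0.004 m and angle between cup's own z axis and vertical below 0.1 rad), for 0.2 s.
At the end, for the whole second after the job is handed in: Fingers still on the cup, holding the sprung plate over 4 mm of its 8 mm down; the cup upright (0.1 rad), lugs in the slots, within 4 mm of the axis; the cover flat on the bench, knob up, over 100 mm from the mill's axis, not touched by the robot (value of joint mill_switch above 0.004 m and z of cup in the frame of mill_collar below -0.026 m and horizontal distance between cup and mill_collar below 0.004 m and angle between cup's own z axis and vertical below 0.1 rad and contact force between the fingers and cup above 2 N and linear speed of cup below 0.03 m/s and height (world z) of cover below 0.012 m and angle between cover's own z axis and vertical below 0.12 rad and horizontal distance between cover and mill above 0.1 m and contact force between the arm and cover below 0.05 N); the arm keeps its last pose, push and grip.
It fails at once if another thing on the bench is pushed more than 30 mm from its place (distance of any of beaker, jar, bowl, vase, brush, rib, tile from where it was at the start of the episode above 0.03 m).
It also fails if it takes over 61 s, if anything falls off the work surface, if the arm or the gripper's body presses on something with over 40 N, if the wrist force passes 120 N, or if a joint passes its speed limit or range.

### The arm

A 6-joint arm with a two-finger parallel gripper is mounted at the origin on the work surface. World frame = base frame: x ahead of the robot, y to its left, z up, the work surface at z = 0. Lengths are in mm, angles in rad, forces in N, time in s.
With the tool pointing down it reaches from about 275 to 1000 mm from the base axis. Payload 8.4 kg.
Tool frame: the origin (TCP) lies at the very end of the fingers, on their centre line; the grasp point (between the pads) lies 19 mm behind it; z points along the fingers, y is the line along which they close (so a half turn about z gives the same grasp; the last joint's range is limited). The gripper opens to 85 mm and grips with 20 to 120 N. Pads are 22 mm wide; open, the fingers measure 114 mm over their backs; the gripper's body (76 mm by 85 mm) begins 54 mm behind the grasp point. The pads swing forward as they close: fully open they stand 13 mm farther back than shut.
Start: joints at [-1.286, 0.353, 1.633, -0, 1.155, -0.002], TCP at [176.801, -599.474, 231.281] pointing down, gripper open.
Joint ranges: [-2.63, 2.63], [-0.92, 2.1], [0.06, 2.66], [-1.3, 4.44], [0, 2.69], [-3.02, 3.02]. Speed limits (rad/s): [2.22, 2.22, 2.79, 3.14, 3.14, 3.14].

### API

Orientations are given as [roll, pitch, yaw] about the fixed x, y, z axes, in that order (R = Rz(yaw) Ry(pitch) Rx(roll)).
In Python, from rig import sensors, grab_frame, camera_params, order gives the robot as it stands. The module is installed in compiled form; this text tells all that it offers.
- The arm moves only by the tool move_arm, never from a script. Its argument "motion" is a list of rows, each a list of 7 numbers: the turn, a rotation vector about the tool's x, y, z in rad, then the shift along the tool's x, y, z in m, then the finger opening in m, from 0 to 0.0854. A call has 1 to 8 rows; each row is the pose to reach, as a shift and turn from the pose commanded when the call began, along the tool's axes at that moment; what a row does not reach only later rows make up. A row lasts 1/8 s, in which the tool goes at most 62.5 mm and 10.7 degrees, less where a joint would pass 70% of its speed; a pose out of reach is approached as far as the arm can. A call with a gripper value outside its range is refused whole. The fingers move at their own pace and stop on an object; "grip_force" is the grip in N (left out, the last holds). Time passes only in rows, so rows that repeat a pose let the fingers close. It gives the time, the measured TCP pose, the force, the opening and the grip force at its end, in the units of the state.
- sensors.sense(): the state, without advancing time (a new reading comes with each control period).
- grab_frame(name): name is "scene" or "top" or "wrist"; returns (picture, depth): 420x560x3 uint8, red, green, blue; 420x560 float32, mm along the optical axis (not along the pixel's ray), 0 where there is no reading.
- camera_params(name): a dict with "camera_matrix" (3x3 intrinsics, pixels), "world_from_camera" (4x4, takes a point from camera to world coordinates). Camera axes: x right, y down, z forward; pixel columns grow to the right and rows downward; lengths in mm; the calibration is good to about 2 mm. A picture is of the moment at which its call begins: read the wrist's pose just before it. camera_params takes no time and is no camera call; for the wrist camera it gives the pose at the moment of the call.
- order.sign_off(): hands the job in; it is judged then, once.
The state is a dict: "clock": time; "qpos": joint angles; "qvel": joint speeds; "joint_efforts": joint torques, N m; "eef_pos": TCP position; "tcp_rot": TCP orientation; "contact_force": force on the tool from outside, world axes, zero at the start; "wrist_torque": the same for the moment, N m; "opening": opening from 0.0 (shut) to 1.0 (fully open); "grasp_force": force on a finger pad.
Only numpy, scipy, OpenCV 4.12 (cv2) and the standard library are available. Lean on these libraries where they do the work, as an engineer would, in place of code of your own. Each camera call takes 0.05 s, during which the arm holds its last target. There are 200 camera calls.

## Working session

There is one attempt and no reset: what is moved stays moved. The work goes in short steps, Python scripts to look and compute and a tool call to move; the robot and the scene stay as the last step left them, time stands still between calls to the robot, and variables do not carry over. Pictures are saved under pics/ and viewed, at most 10 in all, crops included, and the job is handed in when it is done.

Besides the shell and the picture viewer there is one more tool, called after "Request:" as name(argument=value, ...) on one line, values as JSON. move_arm: Moves the arm, as the interface text tells. Its arguments: {"type":"object","properties":{"motion":{"type":"array","items":{"type":"array","items":{"type":"number"}}},"grip_force":{"type":"number"}},"required":["motion"]}

```bash
mkdir -p pics
cat > h.py <<'E'
import numpy as np, cv2
from rig import sensors, grab_frame, camera_params, order
from scipy.spatial.transform import Rotation as R
def snap(n,f):
    P=camera_params(n); im,d=grab_frame(n)
    np.savez('pics/'+f+'.npz',im=im,d=d,K=P['camera_matrix'],T=P['world_from_camera'])
    cv2.imwrite('pics/'+f+'.png',im[:,:,::-1]); return im,d
def cloud(f):
    z=np.load('pics/'+f+'.npz'); d=z['d'];K=z['K'];T=z['T']
    v,u=np.mgrid[:d.shape[0],:d.shape[1]]
    p=np.stack([(u-K[0,2])/K[0,0]*d,(v-K[1,2])/K[1,1]*d,d],-1)
    w=p@T[:3,:3].T+T[:3,3]; w[d==0]=np.nan
    return z['im'],w
def pose():
    s=sensors.sense(); print({k:np.round(v,3).tolist() for k,v in s.items()}); return s
E
python3 - <<'E'
from h import *
a,_=snap('scene','s0'); b,_=snap('top','t0'); pose()
print(camera_params('top'))
E
```

```text
{'clock': 0.1, 'qpos': [-1.286, 0.354, 1.634, 0.0, 1.155, -0.002], 'qvel': [-0.0, -0.001, -0.003, -0.001, 0.0, 0.001], 'joint_efforts': [0.0, -60.636, -34.282, -0.0, 0.004, 0.0], 'eef_pos': [176.681, -599.086, 230.637], 'tcp_rot': [-3.14, -0.0, 0.287], 'contact_force': [-0.497, 0.604, 1.023], 'wrist_torque': [-0.01, -0.003, -0.051], 'grasp_force': 0.0, 'opening': 1.0}
{'camera_matrix': array([[491.02063381,   0.        , 275.69045043],
       [  0.        , 491.02063381, 208.77814504],
       [  0.        ,   0.        ,   1.        ]]), 'world_from_camera': array([[ 2.77979922e-02, -9.98249933e-01,  5.21952456e-02,
         4.03307146e+02],
       [-9.99598569e-01, -2.80456310e-02, -4.01791424e-03,
         1.62515601e+00],
       [ 5.47473122e-03, -5.20626028e-02, -9.98628816e-01,
         1.40428794e+03],
       [ 0.00000000e+00,  0.00000000e+00,  0.00000000e+00,
         1.00000000e+00]])}
```

View pics/s0.png

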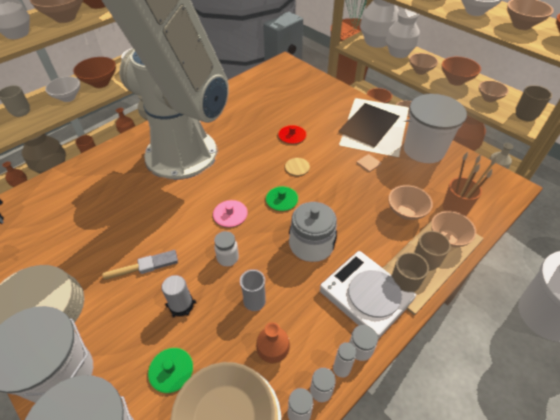

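View pics/t0.png

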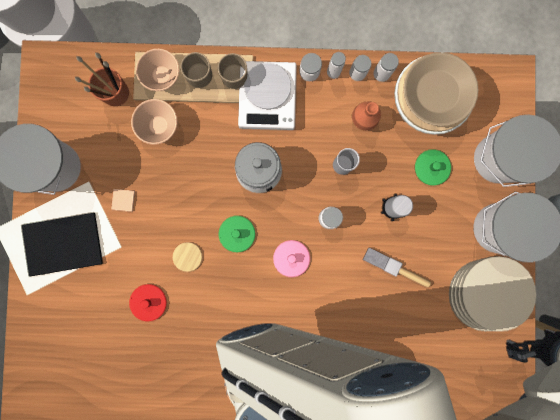

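Scene: the mill with its grey cover is at top (257,165). Cover look-alikes are green (433,168), green (237,234), pink (292,258) and red (148,302). Cup candidates are the lugged cup on a black foot (398,207), the beaker, which is open (346,160), and the white jar (331,218). I choose the grey cover on the mill and the lugged cup, and check both with a crop.

Run:
```python
from h import *
im,w=cloud('t0')
a=cv2.resize(im[135:205,220:300],(400,350),interpolation=2); b=cv2.resize(im[175:245,360:440],(400,350),interpolation=2)
s=np.load('pics/s0.npz')['im']; 
c=cv2.resize(s[190:270,270:350],(400,250),interpolation=2)[:, :]; d=cv2.resize(s[260:325,145:210],(400,250),interpolation=2)
cv2.imwrite('pics/c0.png',np.vstack([np.hstack([a,b]),np.hstack([c,d])])[:,:,::-1])
def reg(n,x0,x1,y0,y1,zl,zh,src):
    W=src; m=(W[...,0]>x0)&(W[...,0]<x1)&(W[...,1]>y0)&(W[...,1]<y1)&(W[...,2]>zl)&(W[...,2]<zh)
    q=W[m]; 
    if len(q)==0: print(n,'none');return
    (cx,cy),r=cv2.minEnclosingCircle(q[:,:2].astype(np.float32)); print(n,m.sum(),'med',np.median(q,0).round(1),'circ',round(cx,1),round(cy,1),round(r,1),'z',np.percentile(q[:,2],[5,95]).round(1))
_,ws=cloud('s0')
for nm,W,px in(('t',w,{'knob':(256,162),'mill':(258,180),'cup':(400,205),'jar':(331,216),'beak':(346,155),'vase':(370,107)}),('s',ws,{'knob':(315,213),'cup':(176,287)})):
    for k,(u,v) in px.items(): print(nm,k,W[v,u].round(1))
c=w[205,400];m=w[162,256]
for nm,W in(('t',w),('s',ws)):
    reg(nm+'cuptop',c[0]-50,c[0]+50,c[1]-50,c[1]+50,103,117,W)
    reg(nm+'knob',m[0]-30,m[0]+30,m[1]-30,m[1]+30,145,165,W)
    reg(nm+'disc',m[0]-75,m[0]+75,m[1]-75,m[1]+75,121,134,W)
```

```text
t knob [587.1  50.3 155. ]
t mill [544.3  44.9 124.2]
t cup [ 490.2 -332.1  109.1]
t jar [ 456.8 -152.5   89.1]
t beak [ 635.2 -200.3   13.9]
t vase [ 745.5 -244.4  127.6]
s knob [595.6  39.1 154.1]
s cup [ 499.1 -336.3  107.7]
tcuptop 362 med [ 490.3 -335.6  110. ] circ 490.9 -336.5 29.2 z [104.9 114.3]
tknob 66 med [586.7  47.9 155.9] circ 586.4 48.9 11.8 z [149.9 160.7]
tdisc 1232 med [585.   49.4 126. ] circ 586.8 48.6 58.5 z [121.9 130.7]
scuptop 407 med [ 492.5 -340.7  108.9] circ 490.4 -339.9 29.1 z [104.7 111.7]
sknob 65 med [587.6  43.4 154.2] circ 585.4 45.7 12.8 z [147.9 156.3]
sdisc 853 med [592.2  39.3 124.8] circ 587.6 44.3 56.8 z [121.9 127.9]
```

View pics/c0.png

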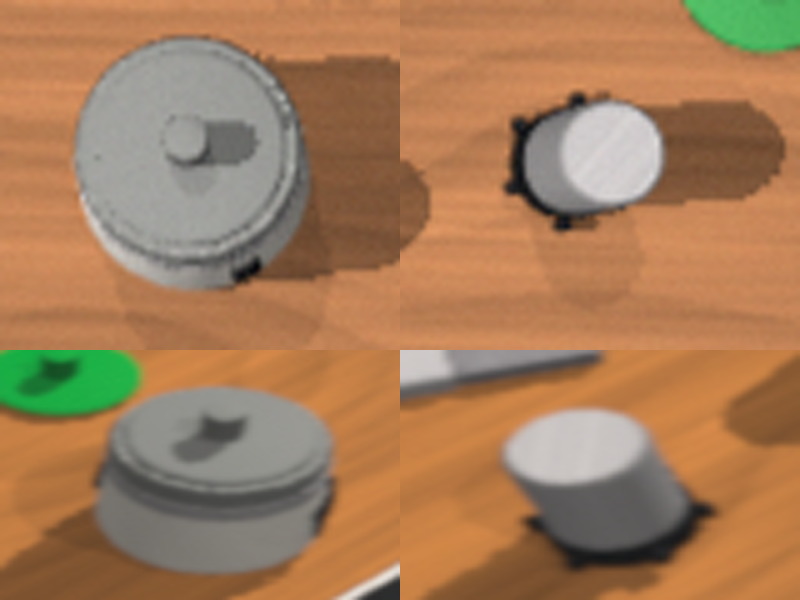

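```bash
cat >> h.py <<'E'
def go(x,y,z,yaw):
    "print turn/shift in tool axes from the present pose, upright tool"
    s=sensors.sense(); A=R.from_euler('xyz',s['tcp_rot']); B=R.from_euler('xyz',[np.pi,0,yaw])
    d=A.inv().apply(np.array([x,y,z])-s['eef_pos'])/1000
    print('turn',(A.inv()*B).as_rotvec().round(4),'shift',d.round(4),'rows',np.linalg.norm(d)/.0625)
E
python3 -c "
from h import *
go(470,-337,320,.287)"
```

```text
turn [-0.0012 -0.     -0.0002] shift [ 0.3555 -0.1685 -0.0892] rows 6.4539832168496
```

Request:
move_arm(motion=[[0,0,0,0.05,-0.024,-0.013,0.085],[0,0,0,0.1,-0.047,-0.025,0.085],[0,0,0,0.15,-0.071,-0.038,0.085],[0,0,0,0.2,-0.095,-0.05,0.085],[0,0,0,0.25,-0.119,-0.063,0.085],[0,0,0,0.3,-0.142,-0.075,0.085],[0,0,0,0.3555,-0.1685,-0.089,0.085],[0,0,0,0.3555,-0.1685,-0.089,0.085]])

```text
clock: 1.1
eef_pos: [472.9, -334.8, 321.0]
tcp_rot: [3.141, -0.002, 0.291]
contact_force: [-0.0, -0.6, -1.0]
opening: 0.999
grasp_force: 0.0
```

Run:
```python
from h import *
pose();snap('wrist','w0')
```

```text
{'clock': 1.1, 'qpos': [-0.619, 0.208, 1.628, 0.001, 1.304, 0.66], 'qvel': [-0.058, 0.004, 0.032, -0.033, -0.005, -0.041], 'joint_efforts': [2.659, -52.93, -37.838, 0.543, 0.076, 0.672], 'eef_pos': [472.934, -334.817, 321.022], 'tcp_rot': [3.141, -0.002, 0.291], 'contact_force': [-0.024, -0.647, -1.048], 'wrist_torque': [-0.012, -0.041, 0.058], 'grasp_force': 0.0, 'opening': 0.999}
```

View pics/w0.png

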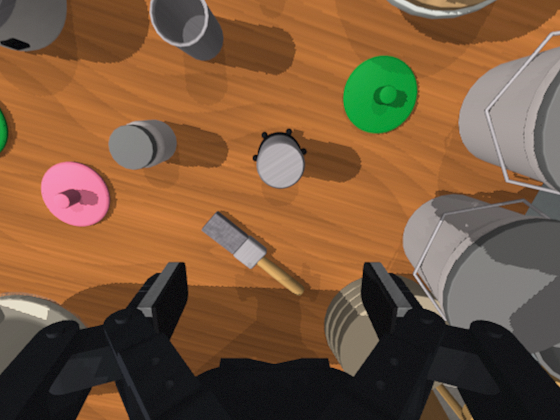

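The wrist view shows the cup at (281,163) with lugs at (257,157), (265,135), (289,131) and (304,150). I'll fit the lug angles in code.

```bash
cat >> h.py <<'E'
def plane(f,z):
    q=np.load('pics/'+f+'.npz');K=q['K'];T=q['T'];im=q['im']
    v,u=np.mgrid[:im.shape[0],:im.shape[1]]
    r=np.stack([(u-K[0,2])/K[0,0],(v-K[1,2])/K[1,1],np.ones(u.shape)],-1)@T[:3,:3].T
    return im,T[:3,3]+r*((z-T[2,3])/r[...,2])[...,None]
E
python3 - <<'E'
from h import *
im,w=cloud('w0')
q=w[(abs(w[...,0]-490)<50)&(abs(w[...,1]+337)<50)&(w[...,2]>104)&(w[...,2]<116)]
(cx,cy),r=cv2.minEnclosingCircle(q[:,:2].astype(np.float32));print(cx,cy,r,q.mean(0))
im,p=plane('w0',22)
dk=im.max(2)<45
for c in((cx,cy),(490.5,-337)):
    d=p[...,:2]-np.array(c); rr=np.hypot(*d.transpose(2,0,1)); a=np.degrees(np.arctan2(d[...,1],d[...,0]))
    m=dk&(rr>34.5)&(rr<43)
    n,l=cv2.connectedComponents(m.astype(np.uint8))
    for i in range(1,n):
        k=l==i; print(k.sum(),a[k].mean().round(1),(a[k].mean()%60).round(1),rr[k].max().round(1))
print(camera_params('wrist')['world_from_camera'].round(2))
E
```

```text
488.3871154785156 -337.8458251953125 28.844087600708008 [ 489.48946282 -337.32294009  109.1324146 ]
13 -4.6 55.4 38.5
16 54.1 54.1 38.8
11 -64.8 55.2 37.5
12 113.0 53.0 38.6
7 -6.7 53.3 36.4
10 56.9 56.9 36.8
10 -68.6 51.4 37.3
12 116.6 56.6 38.8
[[ 2.9000e-01 -9.1000e-01 -2.9000e-01  5.4480e+02]
 [-9.6000e-01 -2.7000e-01 -9.0000e-02 -3.1336e+02]
 [ 0.0000e+00  3.1000e-01 -9.5000e-01  4.6230e+02]
 [ 0.0000e+00  0.0000e+00  0.0000e+00  1.0000e+00]]
```

```bash
python3 -c "
from h import *
go(586,47.5,240,.287)"
```

```text
turn [0.0001 0.     0.0032] shift [ 0.2197 -0.3347  0.0802] rows 6.5334600317551725
```

Request:
move_arm(motion=[[0,0,0,0.03,-0.046,0,0.085],[0,0,0,0.06,-0.092,0,0.085],[0,0,0,0.1,-0.14,0,0.085],[0,0,0,0.13,-0.19,0.02,0.085],[0,0,0,0.16,-0.24,0.04,0.085],[0,0,0,0.19,-0.29,0.06,0.085],[0,0,0,0.2197,-0.3347,0.08,0.085],[0,0,0,0.2197,-0.3347,0.08,0.085]])

```text
clock: 2.15
eef_pos: [585.3, 47.3, 237.7]
tcp_rot: [-3.141, 0.004, 0.289]
contact_force: [-1.2, -0.4, 0.1]
opening: 0.995
grasp_force: 0.0
```

Run:
```python
from h import *
snap('wrist','w1')
im,w=cloud('w1')
for zl,zh,R_ in((146,165,40),(121,132,80)):
    q=w[(abs(w[...,0]-586)<R_)&(abs(w[...,1]-47)<R_)&(w[...,2]>zl)&(w[...,2]<zh)]
    if len(q): print(len(q),cv2.minEnclosingCircle(q[:,:2].astype(np.float32)),np.median(q,0))
go(586,47.5,132,.287)
```

```text
716 ((585.074462890625, 48.43582534790039), 11.944644927978516) [586.57921007  48.86194106 155.09944041]
9569 ((585.5574951171875, 48.80728530883789), 56.44015884399414) [591.57812338  50.52693915 125.37328934]
turn [-0.0001  0.003   0.0013] shift [ 0.0014 -0.0015  0.1067] rows 1.7078091261181483
```

View pics/w1.png

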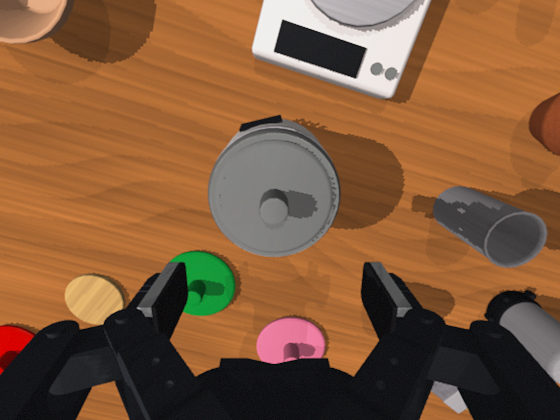

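The wrist view shows the cover knob at (274,207), centred under the fingers on the mill. The beaker is at (515,238). I lower and grip.

Request:
move_arm(motion=[[0,0,0,0.0,-0.001,0.05,0.085],[0,0,0,0.0,-0.001,0.107,0.085],[0,0,0,0.0,-0.001,0.107,0.01],[0,0,0,0.0,-0.001,0.107,0.01],[0,0,0,0.0,-0.001,0.107,0.01],[0,0,0,0.0,-0.001,0.107,0.01],[0,0,0,0.0,-0.001,0.107,0.01],[0,0,0,0.0,-0.001,0.107,0.01]], grip_force=40)

```text
clock: 3.2
eef_pos: [587.4, 46.6, 135.9]
tcp_rot: [3.14, -0.004, 0.287]
contact_force: [-0.9, -3.0, 6.9]
opening: 0.264
grasp_force: 38.8
```

Request:
move_arm(motion=[[0,0,0,0,0,-0.02,0.01],[0,0,0,0,0,-0.05,0.01],[0,0,0,0,0,-0.09,0.01],[0,0,0,0,0,-0.09,0.01]])

```text
clock: 3.7
eef_pos: [588.3, 47.0, 228.0]
tcp_rot: [3.14, -0.008, 0.287]
contact_force: [1.1, -0.7, -0.9]
opening: 0.261
grasp_force: 39.4
```

Run:
```python
from h import *
pose();snap('wrist','w2')
go(470,310,222,.287)
```

```text
{'clock': 3.7, 'qpos': [0.077, 0.298, 1.719, -0.0, 1.116, 1.361], 'qvel': [-0.001, 0.039, 0.057, -0.0, -0.035, 0.0], 'joint_efforts': [-0.007, -57.715, -34.641, 0.0, 0.549, 0.001], 'eef_pos': [588.295, 47.031, 227.951], 'tcp_rot': [3.14, -0.008, 0.287], 'contact_force': [1.129, -0.694, -0.917], 'wrist_torque': [0.04, 0.051, -0.025], 'grasp_force': 39.426, 'opening': 0.261}
turn [ 0.001  -0.0045 -0.    ] shift [-0.0378 -0.2854  0.0034] rows 4.607198302927886
```

View pics/w2.png

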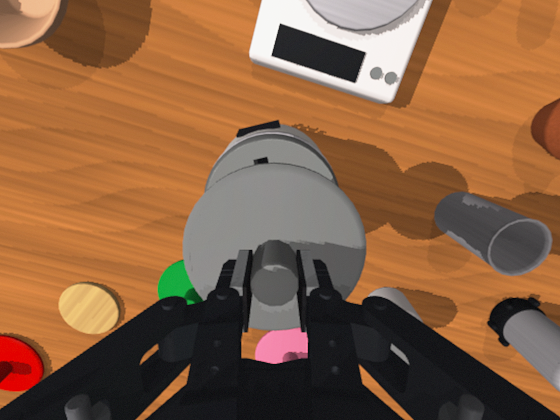

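Wrist view: the cover is held level at (274,250), the collar now shows behind it, and one slot is at (260,161). I carry the cover to the bare patch.

Request:
move_arm(motion=[[0,0,0,-0.007,-0.055,0,0.01],[0,0,0,-0.015,-0.11,0,0.01],[0,0,0,-0.023,-0.17,0,0.01],[0,0,0,-0.031,-0.23,0.0,0.01],[0,0,0,-0.038,-0.285,0.03,0.01],[0,-0.004,0,-0.038,-0.285,0.09,0.01],[0,-0.004,0,-0.038,-0.285,0.15,0.01],[0,-0.004,0,-0.038,-0.285,0.18,0.01]])

```text
clock: 4.75
eef_pos: [466.2, 308.2, 39.6]
tcp_rot: [3.14, 0.009, 0.288]
contact_force: [0.3, -0.3, -1.1]
opening: 0.262
grasp_force: 39.6
```

Run:
```python
from h import *
pose()
go(470,310,22,.287)
```

```text
{'clock': 4.75, 'qpos': [0.581, 0.509, 1.905, 0.002, 0.737, 1.863], 'qvel': [-0.006, 0.348, 0.072, 0.002, -0.456, -0.001], 'joint_efforts': [0.361, -61.641, -22.351, 0.015, 0.496, 0.002], 'eef_pos': [466.245, 308.225, 39.566], 'tcp_rot': [3.14, 0.009, 0.288], 'contact_force': [0.284, -0.332, -1.114], 'wrist_torque': [0.007, -0.015, 0.013], 'grasp_force': 39.617, 'opening': 0.262}
turn [0.0016 0.009  0.0007] shift [ 0.0043 -0.0007  0.0175] rows 0.2888125510995491
```

Request:
move_arm(motion=[[0,0,0,0.002,0,0.005,0.01],[0,0,0,0.002,0,0.01,0.01],[0,0,0,0.002,0,0.014,0.01],[0,0,0,0.002,0,0.014,0.01]])

```text
clock: 5.25
eef_pos: [471.1, 310.2, 30.1]
tcp_rot: [-3.141, 0.003, 0.287]
contact_force: [0.1, 0.1, -0.5]
opening: 0.264
grasp_force: 39.6
```

Request:
move_arm(motion=[[0,0,0,0,0,0.004,0.01],[0,0,0,0,0,0.007,0.01],[0,0,0,0,0,0.009,0.01],[0,0,0,0,0,0.009,0.01]])

```text
clock: 5.75
eef_pos: [470.4, 309.9, 20.9]
tcp_rot: [3.142, 0.005, 0.287]
contact_force: [-3.9, -1.6, 10.3]
opening: 0.266
grasp_force: 40.8
```

Request:
move_arm(motion=[[0,0,0,0,0,-0.001,0.05],[0,0,0,0,0,-0.001,0.085],[0,0,0,0,0,-0.001,0.085],[0,0,0,0,0,-0.001,0.085],[0,0,0,0,0,-0.03,0.085],[0,0,0,0,0,-0.08,0.085],[0,0,0,0,0,-0.14,0.085],[0,0,0,0,0,-0.2,0.085]])

```text
clock: 6.75
eef_pos: [471.1, 310.0, 222.0]
tcp_rot: [3.142, 0.004, 0.287]
contact_force: [0.4, 0.4, -0.2]
opening: 1.0
grasp_force: 0.0
```

Run:
```python
from h import *
go(540,40,290,.287)
im,d=snap('top','t1');_,w=cloud('t1')
for lo,hi in((5,20),(30,50)):
    m=(abs(w[...,0]-470)<70)&(abs(w[...,1]-310)<70)&(w[...,2]>lo)&(w[...,2]<hi);q=w[m]
    if len(q): print(len(q),np.median(q,0),cv2.minEnclosingCircle(q[:,:2].astype(np.float32)))
```

```text
turn [ 0.0001  0.0043 -0.0002] shift [-0.0106  0.2785 -0.0679] rows 4.589295106587198
760 [462.10116047 295.65531032  11.14106182] ((474.2356262207031, 308.77191162109375), 88.25929260253906)
63 [470.80417127 309.02732633  41.02687881] ((470.90753173828125, 309.1591796875), 12.063599586486816)
```

Request:
move_arm(motion=[[0,0,0,-0.002,0.055,-0.02,0.085],[0,0,0,-0.004,0.11,-0.04,0.085],[0,0,0,-0.006,0.165,-0.06,0.085],[0,0,0,-0.008,0.22,-0.068,0.085],[0,0,0,-0.01,0.278,-0.068,0.085],[0,0,0,-0.01,0.278,-0.068,0.085],[0,0,0,-0.01,0.278,-0.068,0.085]])

```text
clock: 7.68
eef_pos: [540.5, 40.9, 287.9]
tcp_rot: [-3.141, 0.004, 0.286]
contact_force: [-0.4, 0.7, 0.2]
opening: 0.992
grasp_force: 0.0
```

Run:
```python
from h import *
pose();im,_=snap('wrist','w3')
_,w=cloud('w3'); q=w.reshape(-1,3)
P=camera_params('wrist');K=P['camera_matrix'];T=P['world_from_camera']
p=K@(T[:3,:3].T@(np.array([586,48,120.])-T[:3,3])); u,v=(p[:2]/p[2]).astype(int);print(u,v)
c=im[v-60:v+60,u-80:u+80];cv2.imwrite('pics/c3.png',cv2.resize(c,(800,600),interpolation=2)[:,:,::-1])
```

```text
{'clock': 7.675, 'qpos': [0.073, 0.174, 1.743, -0.0, 1.229, 1.358], 'qvel': [0.028, -0.001, 0.002, -0.001, 0.001, 0.001], 'joint_efforts': [-1.541, -48.721, -35.738, -0.125, 0.001, -0.048], 'eef_pos': [540.483, 40.87, 287.933], 'tcp_rot': [-3.141, 0.004, 0.286], 'contact_force': [-0.4, 0.708, 0.176], 'wrist_torque': [0.016, -0.012, -0.005], 'grasp_force': 0.0, 'opening': 0.992}
281 140
```

View pics/c3.png

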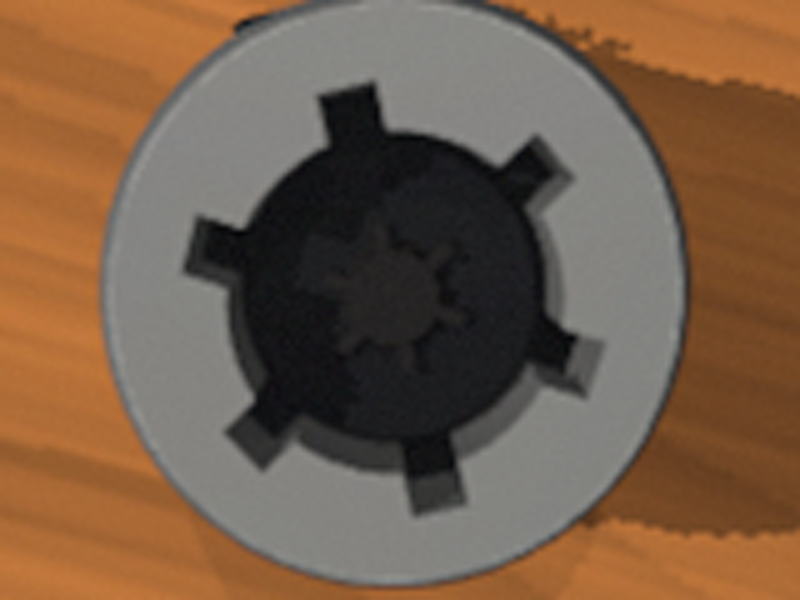

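The crop shows the open collar. Slot outer ends are at crop (347,90), (555,160), (593,368), (440,508), (247,450) and (193,243).

Run:
```python
from h import *
from scipy.optimize import least_squares
im,p=plane('w3',120)
px=np.array([(347,90),(555,160),(593,368),(440,508),(247,450),(193,243)],float)
uv=(px+.5)/5-.5+[201,80]
pts=np.array([cv2.remap(p.astype(np.float32),np.float32([[u]]),np.float32([[v]]),1)[0,0,:2] for u,v in uv])
print(pts.round(1))
# order known: k-th at phi + s*60k
d0=pts-pts.mean(0); a=np.unwrap(np.arctan2(d0[:,1],d0[:,0])); s=np.sign(a[1]-a[0])
f=lambda x:(np.c_[x[0]+x[3]*np.cos(x[2]+s*np.pi/3*np.arange(6)),x[1]+x[3]*np.sin(x[2]+s*np.pi/3*np.arange(6))]-pts).ravel()
r=least_squares(f,[*pts.mean(0),a[0],43]);print(r.x, np.degrees(r.x[2])%60,abs(r.fun).max())
# collar outer edge circle from depth
_,w=cloud('w3');q=w[(abs(w[...,0]-586)<70)&(abs(w[...,1]-48)<70)&(w[...,2]>115)&(w[...,2]<125)]
print(cv2.minEnclosingCircle(q[:,:2].astype(np.float32)),np.median(q[:,2]))
```

```text
[[622.   69.6]
 [621.   27.1]
 [584.9   6.9]
 [548.3  28.1]
 [548.9  70. ]
 [586.   90.9]]
[5.85186248e+02 4.87684479e+01 5.11350300e-01 4.20759510e+01] 29.298214063552084 0.35326642472125513
((585.0457153320312, 48.29746627807617), 59.98362350463867) 119.42920043503432
```

```bash
python3 -c "
from h import *
go(444,-345,280,.287)"
```

```text
turn [-0.0005  0.0045 -0.    ] shift [-0.2018  0.3434  0.0087] rows 6.374363095698699
```

Request:
move_arm(motion=[[0,0,0,-0.03,0.05,0,0.085],[0,0,0,-0.06,0.1,0,0.085],[0,0,0,-0.09,0.15,0,0.085],[0,0,0,-0.12,0.2,0,0.085],[0,0.004,0,-0.15,0.25,0.0,0.085],[0,0.004,0,-0.18,0.305,0.0,0.085],[0,0.004,0,-0.202,0.343,0.008,0.085],[0,0.004,0,-0.202,0.343,0.008,0.085]])

```text
clock: 8.72
eef_pos: [443.7, -346.3, 280.2]
tcp_rot: [-3.141, 0.001, 0.286]
contact_force: [-0.6, 0.7, 0.4]
opening: 0.995
grasp_force: 0.0
```

Request:
move_arm(motion=[[0,0,0,0,0,0,0.085],[0,0,0,0,0,0,0.085],[0,0,0,0,0,0,0.085]])

```text
clock: 9.1
eef_pos: [444.6, -344.3, 281.4]
tcp_rot: [3.141, -0.0, 0.289]
contact_force: [0.6, 0.7, -0.1]
opening: 0.993
grasp_force: 0.0
```

Run:
```python
from h import *
pose();im,_=snap('wrist','w4')
_,w=cloud('w4')
q=w[(abs(w[...,0]-490)<50)&(abs(w[...,1]+337)<50)&(w[...,2]>104)&(w[...,2]<116)]
print(cv2.minEnclosingCircle(q[:,:2].astype(np.float32)),np.median(q,0))
P=camera_params('wrist');K=P['camera_matrix'];T=P['world_from_camera']
p=K@(T[:3,:3].T@(np.array([489,-337,60.])-T[:3,3])); u,v=(p[:2]/p[2]).astype(int);print(u,v)
c=im[v-60:v+60,u-80:u+80];cv2.imwrite('pics/c4.png',cv2.resize(c,(800,600),interpolation=2)[:,:,::-1])
```

```text
{'clock': 9.1, 'qpos': [-0.662, 0.21, 1.713, 0.0, 1.218, 0.621], 'qvel': [-0.007, 0.001, -0.003, -0.003, 0.0, -0.0], 'joint_efforts': [-0.014, -51.183, -35.411, 0.003, 0.001, 0.007], 'eef_pos': [444.557, -344.261, 281.38], 'tcp_rot': [3.141, -0.0, 0.289], 'contact_force': [0.601, 0.691, -0.147], 'wrist_torque': [0.04, 0.011, -0.0], 'grasp_force': 0.0, 'opening': 0.993}
((488.38116455078125, -337.77215576171875), 28.7921085357666) [ 489.45521001 -337.37832836  109.38519712]
279 137
```

View pics/c4.png

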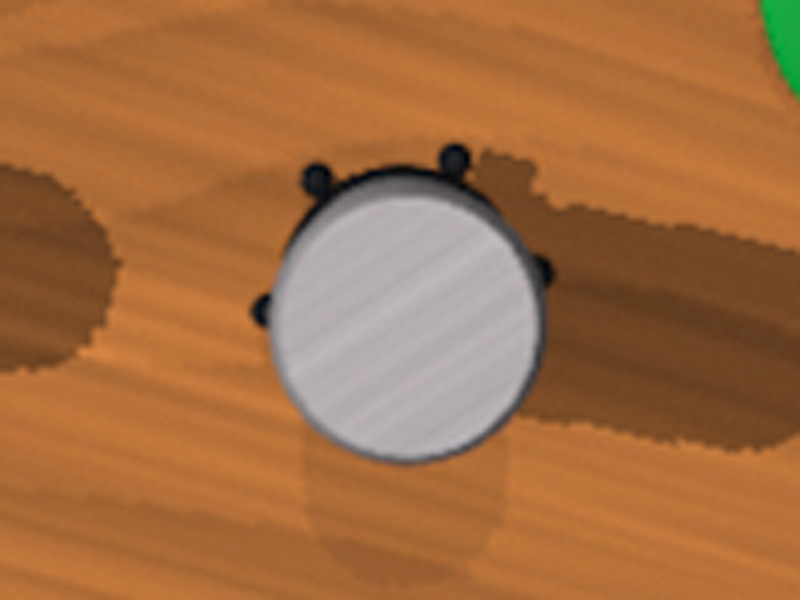

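The crop shows the cup top centred at (408,327), with lug centres at (317,180) and (455,161), and side lugs at (262,311) and (545,270).

Run:
```python
from h import *
def W(z,px):
    _,p=plane('w4',z); uv=(np.array(px,float)+.5)/5-.5+[199,77]
    return np.array([cv2.remap(p.astype(np.float32),np.float32([[u]]),np.float32([[v]]),1)[0,0,:2] for u,v in uv])
print('top',W(110,[(408,327)]))
for z in(22,):
  L=W(z,[(317,180),(455,161),(262,311),(545,270)]);print(L.round(1))
  d=L[1]-L[0]; print(np.linalg.norm(d)); b=np.degrees(np.arctan2(d[1],d[0]))
  print('phase',(b+90+30)%60)  # lug0 dir = normal +-30
  d=L[3]-L[2];print('phase2',(np.degrees(np.arctan2(d[1],d[0])))%60,np.linalg.norm(d))
  n=np.array([L[0:2].mean(0)-L[2:].mean(0)]);print('sep',np.linalg.norm(n))
  for c in(W(110,[(408,327)])[0],L[2:].mean(0)):
    e=L-c;print(c,(np.degrees(np.arctan2(e[:,1],e[:,0]))%60).round(1),np.hypot(*e.T).round(1))
go(489,-337.5,160,.287)
```

```text
top [[ 488.99442 -336.98654]]
[[ 509.3 -308.6]
 [ 523.5 -340.7]
 [ 474.  -303.8]
 [ 504.6 -370.9]]
35.111973
phase 53.91366
phase2 54.53943 73.78694
sep 29.92761
[ 488.99442 -336.98654] [54.4 53.8 54.3 54.7] [34.9 34.7 36.4 37.4]
[ 489.30634 -337.35297] [55.1 54.4 54.5 54.5] [35.  34.4 36.9 36.9]
turn [ 0.0003 -0.0003  0.0012] shift [0.0447 0.0059 0.1214] rows 2.0719029437185834
```

Request:
move_arm(motion=[[0,0,0,0.0447,0.006,0.03,0.085],[0,0,0,0.0447,0.006,0.08,0.085],[0,0,0,0.0447,0.006,0.12,0.085],[0,0,0,0.0447,0.006,0.12,0.085],[0,0,0,0.0447,0.006,0.17,0.085],[0,0,0,0.0447,0.006,0.22,0.085],[0,0,0,0.0447,0.006,0.227,0.085],[0,0,0,0.0447,0.006,0.227,0.085]])

```text
clock: 10.15
eef_pos: [489.6, -339.1, 56.0]
tcp_rot: [3.14, -0.001, 0.287]
contact_force: [-0.6, 0.8, 0.6]
opening: 0.995
grasp_force: 0.0
```

```bash
python3 -c "
from h import *
pose();go(489.1,-337.3,54,.287)"
```

```text
{'clock': 10.15, 'qpos': [-0.608, 0.522, 1.825, 0.0, 0.793, 0.676], 'qvel': [-0.0, -0.022, -0.011, -0.0, -0.004, 0.001], 'joint_efforts': [0.015, -60.309, -23.656, 0.001, -0.046, 0.001], 'eef_pos': [489.647, -339.126, 55.99], 'tcp_rot': [3.14, -0.001, 0.287], 'contact_force': [-0.575, 0.811, 0.644], 'wrist_torque': [0.062, -0.033, -0.054], 'grasp_force': 0.0, 'opening': 0.995}
turn [ 0.0014 -0.0012 -0.0002] shift [-0.     -0.0019  0.002 ] rows 0.0440934379526121
```

Request:
move_arm(motion=[[0,0,0,0,-0.0015,0.001,0.05],[0,0,0,0,-0.0015,0.001,0.04],[0,0,0,0,-0.0015,0.001,0.04],[0,0,0,0,-0.0015,0.001,0.04],[0,0,0,0,-0.0015,0.001,0.04],[0,0,0,0,-0.0015,0.001,0.04]], grip_force=80)

```text
clock: 10.9
eef_pos: [489.3, -337.7, 55.5]
tcp_rot: [3.139, -0.002, 0.287]
contact_force: [-1.5, 0.8, 10.7]
opening: 0.663
grasp_force: 80.6
```

Request:
move_arm(motion=[[0,0,0,0,0,-0.02,0.04],[0,0,0,0,0,-0.06,0.04],[0,0,0,0,0,-0.12,0.04],[0,0,0,0,0,-0.18,0.04],[0,0,0,0,0,-0.18,0.04],[0,0,0,0,0,-0.18,0.04]])

```text
clock: 11.65
eef_pos: [487.5, -336.6, 232.9]
tcp_rot: [-3.141, 0.0, 0.287]
contact_force: [-0.1, 0.3, -3.5]
opening: 0.665
grasp_force: 83.5
```

Run:
```python
from h import *
s=pose();go(585.2,48.6,235,.287-.436)
snap('top','t5');snap('scene','s5')
z=s['eef_pos'][2]-54
for f in('t5','s5'):
    _,w=cloud(f); q=w[(abs(w[...,0]-490)<60)&(abs(w[...,1]+337)<60)&(w[...,2]>z)]
    print(f,z,np.histogram(q[:,2],bins=np.arange(z-5,z+150,10)))
```

```text
{'clock': 11.65, 'qpos': [-0.607, 0.301, 1.703, -0.0, 1.137, 0.677], 'qvel': [0.001, 0.031, 0.025, 0.001, -0.003, 0.001], 'joint_efforts': [0.001, -61.493, -37.492, 0.002, -0.081, 0.0], 'eef_pos': [487.488, -336.551, 232.856], 'tcp_rot': [-3.141, 0.0, 0.287], 'contact_force': [-0.071, 0.301, -3.534], 'wrist_torque': [0.016, 0.013, -0.02], 'grasp_force': 83.547, 'opening': 0.665}
turn [-3.000e-04  4.000e-04  4.358e-01] shift [ 0.2027 -0.3418 -0.0021] rows 6.357730606892144
t5 178.85636775780767 (array([ 1, 16, 56, 28,  9, 15, 10, 10, 12,  8, 17, 47, 16, 20, 10]), array([173.85636776, 183.85636776, 193.85636776, 203.85636776,
       213.85636776, 223.85636776, 233.85636776, 243.85636776,
       253.85636776, 263.85636776, 273.85636776, 283.85636776,
       293.85636776, 303.85636776, 313.85636776, 323.85636776]))
s5 178.85636775780767 (array([ 16,  75, 161,  85,  65,  66,  76, 103, 105, 104, 165, 389, 128,
       146, 104]), array([173.85636776, 183.85636776, 193.85636776, 203.85636776,
       213.85636776, 223.85636776, 233.85636776, 243.85636776,
       253.85636776, 263.85636776, 273.85636776, 283.85636776,
       293.85636776, 303.85636776, 313.85636776, 323.85636776]))
```

Request:
move_arm(motion=[[0,0,0.06,0.03,-0.05,0,0.04],[0,0,0.12,0.06,-0.1,0,0.04],[0,0,0.18,0.09,-0.15,0,0.04],[0,0,0.24,0.12,-0.2,0,0.04],[0,0,0.32,0.15,-0.255,0,0.04],[0,0,0.4,0.18,-0.305,0,0.04],[0,0,0.436,0.2027,-0.3418,0,0.04],[0,0,0.436,0.2027,-0.3418,0,0.04]])

```text
clock: 12.75
eef_pos: [585.4, 51.0, 231.1]
tcp_rot: [3.142, 0.003, -0.146]
contact_force: [-0.7, -0.6, -3.7]
opening: 0.66
grasp_force: 84.4
```

Request:
move_arm(motion=[[0,0,0,0,0,0.01,0.04],[0,0,0,0,0,0.02,0.04],[0,0,0,0,0,0.03,0.04],[0,0,0,0,0,0.03,0.04],[0,0,0,0,0,0.03,0.04]])

```text
clock: 13.38
eef_pos: [586.0, 47.9, 203.3]
tcp_rot: [-3.142, -0.0, -0.15]
contact_force: [0.6, 0.2, -3.4]
opening: 0.662
grasp_force: 84.4
```

Run:
```python
from h import *
s=pose();go(585.2,48.6,180,.287-.436)
im,_=snap('wrist','w6')
cv2.imwrite('pics/w6b.png',cv2.resize(im[60:330,100:460],(800,600),interpolation=2)[:,:,::-1])
```

```text
{'clock': 13.375, 'qpos': [0.079, 0.324, 1.742, 0.0, 1.075, 1.799], 'qvel': [0.004, -0.005, -0.006, -0.0, -0.001, 0.001], 'joint_efforts': [-0.108, -58.185, -33.492, -0.006, 0.017, -0.002], 'eef_pos': [585.989, 47.861, 203.275], 'tcp_rot': [-3.142, -0.0, -0.15], 'contact_force': [0.557, 0.157, -3.422], 'wrist_torque': [-0.013, 0.036, -0.001], 'grasp_force': 84.394, 'opening': 0.662}
turn [-0.0001 -0.0002 -0.0007] shift [-0.0009 -0.0006  0.0233] rows 0.37280679846082904
```

View pics/w6b.png

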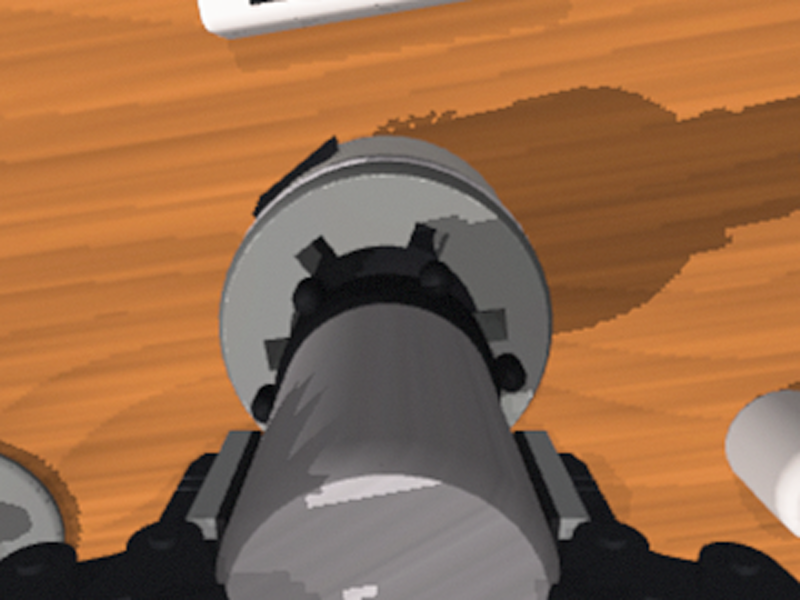

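The crop shows the cup over the well, with lug tops at (308,295), (437,275) and (510,372) lined up roughly with the slots at (315,253), (424,237) and (495,323). I check the numbers.

Run:
```python
from h import *
from scipy.optimize import least_squares
def W(z,px):
    _,p=plane('w6',z); uv=(np.array(px,float)+.5)/(800/360)-.5+[100,60]
    return np.array([cv2.remap(p.astype(np.float32),np.float32([[u]]),np.float32([[v]]),1)[0,0,:2] for u,v in uv])
def fit(L,r):
    k=np.arange(len(L))
    f=lambda x:(np.c_[x[0]+r*np.cos(x[2]-np.pi/3*k),x[1]+r*np.sin(x[2]-np.pi/3*k)]-L).ravel()
    s=least_squares(f,[585,48,.5]);print(s.x[:2].round(1),(np.degrees(s.x[2])%60).round(2),s.fun.round(1))
L=W(171,[(308,295),(437,275),(510,372)]);print(L);fit(L,35.5);d=L[1]-L[0];print(np.degrees(np.arctan2(d[1],d[0]))%60,np.linalg.norm(d))
_,w=cloud('w6');
S=W(120,[(309,244),(427,226),(506,324)]);print(S);fit(S,43)
z=w[...,2];q=w[(abs(w[...,0]-585)<45)&(abs(w[...,1]-48)<45)&(z>225)&(z<270)];print(len(q),np.histogram(q[:,2],bins=10))
```

```text
[[618.2125    64.494026]
 [618.4691    29.657068]
 [588.01685   13.160699]]
[587.8  47.8] 29.5 [ 0.5  0.8 -0.   0.1 -0.5 -0.9]
30.422012 34.837906
[[622.89276   69.06116 ]
 [622.9435    28.849407]
 [584.6153     6.01679 ]]
[585.5  49.2] 29.42 [ 0.   1.3 -0.5 -1.5  0.4  0.2]
22175 (array([  733,   821,   868,   850,  1094,  1394,  4015, 11341,   910,
         149]), array([225.00479131, 229.50064612, 233.99650092, 238.49235573,
       242.98821053, 247.48406534, 251.97992015, 256.47577495,
       260.97162976, 265.46748456, 269.96333937]))
```

Request:
move_arm(motion=[[0,0,0,-0.0013,-0.0006,0.01,0.04],[0,0,0,-0.0013,-0.0006,0.02,0.04],[0,0,0,-0.0013,-0.0006,0.026,0.04],[0,0,0,-0.0013,-0.0006,0.031,0.04],[0,0,0,-0.0013,-0.0006,0.034,0.04],[0,0,0,-0.0013,-0.0006,0.034,0.04]])

```text
clock: 14.18
eef_pos: [584.6, 49.0, 169.0]
tcp_rot: [3.142, 0.0, -0.149]
contact_force: [-0.1, 1.2, -3.4]
opening: 0.663
grasp_force: 84.4
```

Nose in the bore with no resistance. Continue gently.

Request:
move_arm(motion=[[0,0,0,0,0,0.003,0.04],[0,0,0,0,0,0.006,0.04],[0,0,0,0,0,0.008,0.04],[0,0,0,0,0,0.008,0.04]])

```text
clock: 14.68
eef_pos: [584.5, 49.0, 160.9]
tcp_rot: [3.142, 0.0, -0.149]
contact_force: [0.1, -0.6, -4.1]
opening: 0.668
grasp_force: 84.4
```

Request:
move_arm(motion=[[0,0,0,0,0,0.003,0.04],[0,0,0,0,0,0.006,0.04],[0,0,0,0,0,0.008,0.04],[0,0,0,0,0,0.008,0.04],[0,0,0,0,0,0.008,0.04]])

```text
clock: 15.3
eef_pos: [584.7, 49.0, 153.2]
tcp_rot: [-3.142, -0.0, -0.149]
contact_force: [-0.8, -0.2, -3.9]
opening: 0.663
grasp_force: 84.4
```

Request:
move_arm(motion=[[0,0,0,0,0,0.002,0.04],[0,0,0,0,0,0.004,0.04],[0,0,0,0,0,0.006,0.04],[0,0,0,0,0,0.009,0.04],[0,0,0,0,0,0.009,0.04],[0,0,0,0,0,0.009,0.04]], grip_force=100)

```text
clock: 16.05
eef_pos: [585.0, 49.0, 145.2]
tcp_rot: [-3.141, -0.001, -0.149]
contact_force: [-3.0, -0.6, 9.8]
opening: 0.659
grasp_force: 102.8
```

Request:
move_arm(motion=[[0,0,0,0,0,0.0005,0.04],[0,0,0,0,0,0.0005,0.04],[0,0,0,0,0,0.0005,0.04],[0,0,0,0,0,0.0005,0.04]])

```text
clock: 16.55
eef_pos: [585.0, 49.0, 144.8]
tcp_rot: [-3.141, -0.001, -0.149]
contact_force: [-3.6, -1.0, 10.4]
opening: 0.662
grasp_force: 102.8
```

Run:
```python
from h import *
pose();im,_=snap('wrist','w7');cv2.imwrite('pics/w7b.png',cv2.resize(im[60:330,100:460],(800,600),interpolation=2)[:,:,::-1])
```

```text
{'clock': 16.55, 'qpos': [0.081, 0.39, 1.793, -0.0, 0.957, 1.801], 'qvel': [-0.002, 0.001, 0.0, 0.001, 0.0, 0.0], 'joint_efforts': [-0.011, -53.4, -28.509, 0.046, -1.316, -0.001], 'eef_pos': [585.024, 48.997, 144.759], 'tcp_rot': [-3.141, -0.001, -0.149], 'contact_force': [-3.641, -0.984, 10.365], 'wrist_torque': [-0.082, 0.761, -0.049], 'grasp_force': 102.804, 'opening': 0.662}
```

View pics/w7b.png

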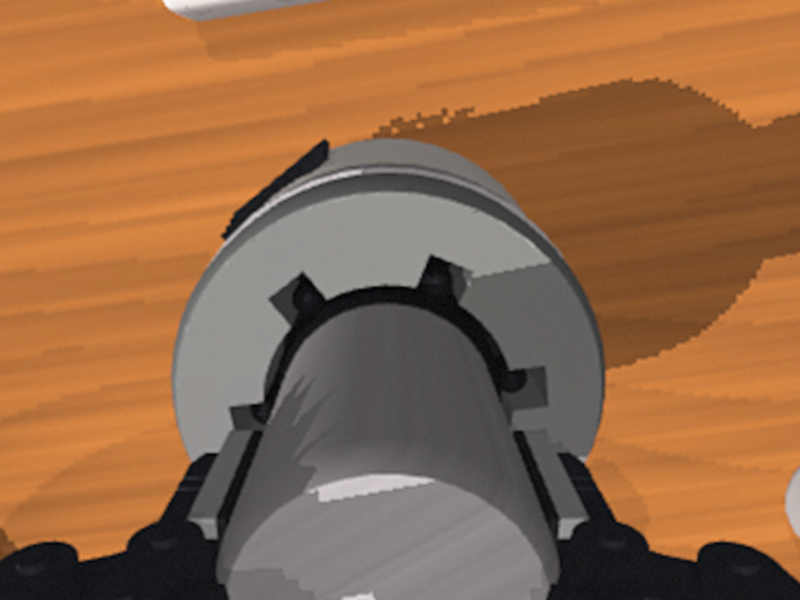

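The lugs sit inside the slots at (308,292), (437,275) and (515,380). The push is about 10 N plus the cup's weight, which puts the plate roughly 6 mm down. I hand it in.

```bash
python3 -c "
from rig import order
print(order.sign_off())"
```

```text
the job is handed in; nothing more can be done
None
```

I handed the job in at about 16.6 s. The cover lies flat on the bare patch, knob up. The cup is in the slots, still gripped, and pressed about 6 mm down on the sprung plate by my force-based estimate. `sign_off()` returned no verdict.

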